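# Refill the organiser's top bin with rack nuts

### The arm

A 7-joint arm with a two-finger parallel gripper is mounted at the origin on the work surface. World frame = base frame: x ahead of the robot, y to its left, z up, the work surface at z = 0. Lengths are in m, angles in degrees, forces in N, time in s.
With the tool pointing down it reaches from about 0.425 to 0.875 m from the base axis. Payload 4.7 kg.
Tool frame: the origin (TCP) lies at the very end of the fingers, on their centre line; the grasp point (between the pads) lies 19 mm behind it; z points along the fingers, y is the line along which they close (so a half turn about z gives the same grasp; the last joint's range is limited). The gripper opens to 87 mm and grips with 3 to 60 N. Pads are 19 mm wide; open, the fingers measure 117 mm over their backs; the gripper's body (75 mm by 190 mm) begins 51 mm behind the grasp point.
Start: joints at [66.24, 18.392, -4.016, 83.108, 1.295, 78.541, -3.26], TCP at [0.27, -0.591, 0.223] pointing down, gripper open.
Joint ranges: [-163.93, 163.93], [-17.29, 119.83], [-79.2, 71.16], [3.27, 140.29], [-89.18, 269.18], [5.43, 117.66], [-154.24, 154.24]. Speed limits (degrees/s): [147.25, 147.25, 180, 180, 180, 180, 180].

### API

Orientations are given as [roll, pitch, yaw] about the fixed x, y, z axes, in that order (R = Rz(yaw) Ry(pitch) Rx(roll)).
In Python, from cell import get_obs, eyes, env gives the robot as it stands.
- The arm moves only by the tool servo_tool, never from a script. Its argument "series" is a list that holds one entry, the list of rows, each a list of 7 numbers: the shift along the tool's x, y, z in units of 300 mm (1.0 is 300 mm), then the turn, a rotation vector about the tool's x, y, z in units of pi rad (1.0 is pi rad), then the opening, from 0 (shut) to 1 (fully open). In form: [[[tx, ty, tz, wx, wy, wz, gripper], ...]]. A call has 1 to 12 rows; each row is the pose to reach, as a shift and turn from the pose commanded when the call began, along the tool's axes at that moment, turning the shorter way round; what a row does not reach only later rows make up. A row lasts 1/12 s, in which the tool goes at most 41.7 mm and 7.16 degrees, less where a joint would pass 70% of its speed; a pose out of reach is approached as far as the arm can. A call with a number of a shift or a turn outside -1 to 1 is refused whole. A call with a gripper value outside its range is refused whole. The fingers move at their own pace and stop on an object; "grip_force" is the grip in N (left out, the last holds). Time passes only in rows, so rows that repeat a pose let the fingers close. It gives the time, the measured TCP pose, the force, the opening and the grip force at its end, in the units of the state.
- get_obs(): the state, without advancing time (a new reading comes with each control period).
- eyes.read_camera(name): name is "side" or "top" or "wrist"; returns a dict with "frame" (384x512x3 uint8, red, green, blue), "depth" (384x512 float32, m along the optical axis (not along the pixel's ray), 0 where there is no reading), "fx", "fy", "cx", "cy" (pixels), "origin" and "rotation" of the camera in the world; the wrist camera has in their place "mount" (4x4, takes a point from camera to tool coordinates, whose origin is the TCP and whose axes are the flange's). Camera axes: x right, y down, z forward; pixel columns grow to the right and rows downward; lengths in m; the calibration is good to about 2 mm. A picture is of the moment at which its call begins: read the wrist's pose just before it.
- env.sign_off(): hands the job in; it is judged then, once.
The state is a dict: "time_s": time; "qpos": joint angles; "joint_velocities": joint speeds; "effort": joint torques, N m; "tool_pos": TCP position; "tool_rot": TCP orientation; "force": force on the tool from outside, world axes, zero at the start; "wrist_torque": the same for the moment, N m; "grip_width": finger opening in m; "grasp_force": force on a finger pad.
Only numpy, scipy, OpenCV 4.12 (cv2) and the standard library are available. Lean on these libraries where they do the work, as an engineer would, in place of code of your own. Each camera call takes 0.05 s, during which the arm holds its last target. There are 200 camera calls.

### The job

Pull the flap on the organiser's top tier all the way down, empty the six nuts from the scoop into that tier, and push the flap back up until it is fully shut. Leave the empty scoop standing upright on the mat, and don't disturb the other gear lying around.

Things in the scene. Friction and masses are not known exactly. Their poses are not given: they have to be found in the camera images.
- organiser: Blue plastic three-tier organiser, 170 deep (x) x 200 wide (y) x 213 high, fixed. Origin: centre of underside; front faces its -x. Two low open trays; the top tier is a bin: floor 122 above the underside, side and back walls, roof over its rear only (x = -18 to +85 mm, top at 213), fixed front sill up to 137. A bottom-hinged flap closes the sloping front from sill to roof.
- flap_hinge (a point): Middle of the flap's hinge line, at (-85, 0, 140) mm in the organiser's frame; the hinge line runs along the organiser's y. Same axes as the organiser.
- bin_floor (a point): Centre of the top tier's floor, (0, 0, 122) mm in the organiser's frame. Inside, the bin is 160 mm deep and 188 mm wide.
- flap (a joint): Flap angle, rad: 0 fully shut (leans back 0.70 from upright, top edge at the roof's edge); grows as it swings forward and down towards the organiser's -x, to a stop at 2.1 (nearly level). At q it stands q - 0.70 forward of upright. Stiff hinge (about 1.5 N at the bar), stays where left. Panel 182 wide, 95 from hinge to free edge, 5 thick.
- flap_bar (a point): Centre of the flap's handle: a round steel bar, 12 mm diameter, 120 long, parallel to the hinge, 127 mm from the hinge in the flap's plane. It stands 26 mm clear of the flap's free edge on two arms 56 mm to either side of the middle, so fingers can straddle it from above at any flap angle.
- scoop: Open aluminium hand scoop, 135 long (x) x 76 wide (y) on a flat base. Origin: on the underside, below the grip; x to the open pouring end, z up. Floor 3 thick, flat from x = -57 to +40 mm, then rising 0.14 rad to the lip; side walls 40 high (30 near the lip), back wall at x = -58 mm. Black overhead grip on one post at the back.
- scoop_grip (a point): Centre of the scoop's overhead grip, (0, 0, 99) mm in the scoop's frame: a bar along the scoop's x, 115 long (x = -70 to +45 mm), 18 wide (y), 22 high (z = 88 to 110 mm).
- scoop_lip (a point): Middle of the scoop's pouring lip, (75, 0, 8) mm in the scoop's frame.
- nut0: Dark steel hex nut, 24 mm across flats, 13 high, 34 g; one of six that start lying in the scoop. Origin: centre of its underside as it lies at the start.
- nut1: Dark steel hex nut, 24 mm across flats, 13 high, 34 g; one of six that start lying in the scoop. Origin: centre of its underside as it lies at the start.
- nut2: Dark steel hex nut, 24 mm across flats, 13 high, 34 g; one of six that start lying in the scoop. Origin: centre of its underside as it lies at the start.
- nut3: Dark steel hex nut, 24 mm across flats, 13 high, 34 g; one of six that start lying in the scoop. Origin: centre of its underside as it lies at the start.
- nut4: Dark steel hex nut, 24 mm across flats, 13 high, 34 g; one of six that start lying in the scoop. Origin: centre of its underside as it lies at the start.
- nut5: Dark steel hex nut, 24 mm across flats, 13 high, 34 g; one of six that start lying in the scoop. Origin: centre of its underside as it lies at the start.
- collar: Steel lever-clamp barbell collar lying flat, ring 66 mm across, 30 high, with a lever at +x reaching 56 mm from the centre; bystander. Origin: centre of its underside.
- kettlebell: Cast-iron mini kettlebell, 100 across, 141 high, 2 kg; bystander. Origin: centre of its underside.
- ball_center (a point): Centre of the orange lacrosse ball, 63 mm diameter; bystander.
- jar: Clear glass jar with steel cap, 72 across, 110 high; bystander. Origin: centre of its underside.
- hexkey: Chrome L-shaped hex key, 120 x 35 mm, 8 thick, lying flat; bystander. Origin: middle of its long leg, on the underside.
- tape: Roll of white sports tape lying flat, 84 across, 38 high; bystander. Origin: centre of its underside.
There are look-alikes about, which are no part of the job. Of the things like the scoop, leave any that is green; of the rest the smaller one is meant.

How it is judged (in metres and radians):
On the way, in this order (a step that is already met when the one before it is completed fails the run):
1. the flap is pulled down (at least 1.8 rad open) (value of joint flap above 1.8 rad), for 0.2 s.
2. all six nuts are inside the top tier (x of nut0 in the frame of organiser between -0.088 and 0.085 m and y of nut0 in the frame of organiser between -0.097 and 0.097 m and z of nut0 in the frame of organiser between 0.115 and 0.205 m and x of nut1 in the frame of organiser between -0.088 and 0.085 m and y of nut1 in the frame of organiser between -0.097 and 0.097 m and z of nut1 in the frame of organiser between 0.115 and 0.205 m and x of nut2 in the frame of organiser between -0.088 and 0.085 m and y of nut2 in the frame of organiser between -0.097 and 0.097 m and z of nut2 in the frame of organiser between 0.115 and 0.205 m and x of nut3 in the frame of organiser between -0.088 and 0.085 m and y of nut3 in the frame of organiser between -0.097 and 0.097 m and z of nut3 in the frame of organiser between 0.115 and 0.205 m and x of nut4 in the frame of organiser between -0.088 and 0.085 m and y of nut4 in the frame of organiser between -0.097 and 0.097 m and z of nut4 in the frame of organiser between 0.115 and 0.205 m and x of nut5 in the frame of organiser between -0.088 and 0.085 m and y of nut5 in the frame of organiser between -0.097 and 0.097 m and z of nut5 in the frame of organiser between 0.115 and 0.205 m), for 0.2 s.
At the end, for the whole second after the job is handed in: The flap is shut (joint under 0.1 rad, about 12 mm at the bar), all six nuts lie inside the organiser's top tier, and the scoop stands at rest upright (within 0.1 rad) with its base on the mat (within 8 mm), released (all of step 2 and value of joint flap below 0.1 rad and angle between scoop's own z axis and vertical below 0.1 rad and height (world z) of scoop below 0.008 m and linear speed of scoop below 0.03 m/s); the robot touches nothing.
It fails at once if a bystander (collar, kettlebell, jar, hex key, tape or ball) is moved by more than 30 mm (distance of any of collar, kettlebell, jar, hexkey, tape, ball_center from where it was at the start of the episode above 0.03 m).
It also fails if it takes over 72 s, if anything falls off the work surface, if the arm or the gripper's body presses on something with over 40 N, if the wrist force passes 120 N, or if a joint passes its speed limit or range.

## Working session

There is one attempt and no reset: what is moved stays moved. The work goes in short steps, Python scripts to look and compute and a tool call to move; the robot and the scene stay as the last step left them, time stands still between calls to the robot, and variables do not carry over. Pictures are saved under pics/ and viewed, at most 10 in all, crops included, and the job is handed in when it is done.

Besides the shell and the picture viewer there is one more tool, called after ">>>" as name(argument=value, ...), one argument or row to a line, values as JSON. servo_tool: Moves the arm, as the interface text tells. Shifts and turns lie within -1 to 1; 1 stands for 300 mm of shift or pi rad of turn. Its arguments: {"type":"object","properties":{"series":{"type":"array"},"grip_force":{"type":"number"}},"required":["series"]}

```bash
mkdir -p pics
python3 - <<'E'
from cell import get_obs,eyes,env
import cv2,numpy as np
for n in ['side','top']:
    c=eyes.read_camera(n); cv2.imwrite(f'pics/{n}0.png',c['frame'][:,:,::-1]); np.savez(f'{n}0.npz',**c)
    print(n,c['fx'],c['cx'],c['cy'],np.round(c['origin'],3),np.round(c['rotation'],3).tolist())
o=get_obs();print(o['tool_pos'],o['tool_rot'],o['time_s'])
E
```

```text
side 483.15955058407064 265.09864397902265 188.22085780928305 [0.062 1.116 0.935] [-121.328, 0.032, -158.237]
top 496.5747273281722 262.81485453585475 193.939842991591 [ 0.378 -0.05   1.786] [-174.895, -0.151, -89.775]
[ 0.26998259 -0.59074041  0.22156326] [-1.79902435e+02  6.36380801e-03  2.45684428e+01] 0.1
```

View pics/top0.png

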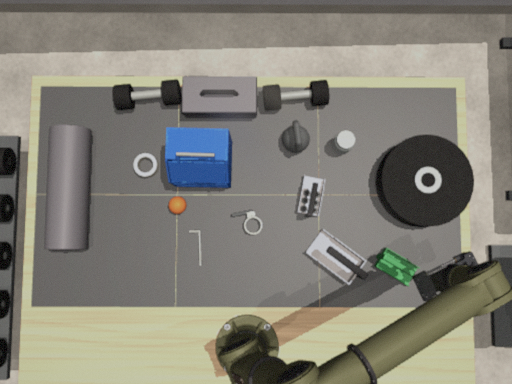

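View pics/side0.png

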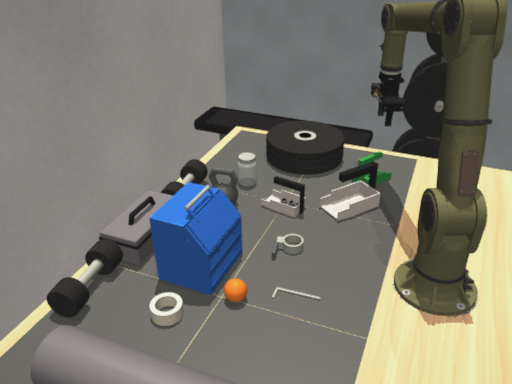

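The top view shows the blue organiser at (198,158) with its bar at (195,155), and its front faces the robot. The target scoop, small and holding nuts, is at (312,196). The larger scoop at (338,257) and the green one at (397,266) stay untouched. The side view agrees. Next I'll take positions.

```bash
cat > h.py <<'E'
import numpy as np,cv2
from scipy.spatial.transform import Rotation as R
def cloud(c):
    v,u=np.mgrid[:384,:512]; d=c['depth']
    P=np.stack([(u-c['cx'])/c['fx']*d,(v-c['cy'])/c['fy']*d,d],-1)
    return P@R.from_euler('xyz',np.array(c['rotation']),degrees=True).as_matrix().T+c['origin']
def rect(xy):
    (c,s,a)=cv2.minAreaRect((xy*1000).astype(np.float32)); return np.round(c,1),np.round(s,1),round(a,1)
E
python3 - <<'E'
from h import *
for n in ['top','side']:
    c=dict(np.load(n+'0.npz'));W=cloud(c);f=c['frame'].astype(int);ok=c['depth']>0
    r,g,b=f[...,0],f[...,1],f[...,2]
    blue=(b>r+50)&(b>g+30)&ok
    print(n,'blue',blue.sum(),W[blue].min(0).round(3),W[blue].max(0).round(3))
    m=blue&(W[...,2]>.205); print(' roof',m.sum(),rect(W[m][:,:2]),np.median(W[m][:,2]))
    # bar: non-blue near organiser high
    ctr=W[blue].mean(0)
    m=ok&~blue&(abs(W[...,0]-ctr[0])<.12)&(abs(W[...,1]-ctr[1])<.12)&(W[...,2]>.2)
    m=cv2.morphologyEx(m.astype(np.uint8),cv2.MORPH_OPEN,np.ones((2,2)))>0
    print(' bar',m.sum(),rect(W[m][:,:2]),np.percentile(W[m][:,2],[5,50,95]).round(3))
    vv,uu=np.nonzero(m); print('  px',uu.mean(),vv.mean())
    # scoop grip: dark, z .07-.13
    reg={'top':(290,170,335,222),'side':(255,170,312,222)}[n]
    k=np.zeros_like(ok);k[reg[1]:reg[3],reg[0]:reg[2]]=1
    m=k&ok&(W[...,2]>.08)&(W[...,2]<.13)
    print(' grip',m.sum(),rect(W[m][:,:2]),np.percentile(W[m][:,2],[5,50,95]).round(3),W[m].mean(0).round(3))
    m=k&ok&(W[...,2]>.01)&(W[...,2]<.13)
    print(' scoop',m.sum(),rect(W[m][:,:2]))
    m=k&ok&(W[...,2]>.025)&(W[...,2]<.05)&(r>120); print(' walls',m.sum(),rect(W[m][:,:2]) if m.sum() else '')
c=dict(np.load('top0.npz'))
cv2.imwrite('pics/z.png',np.hstack([cv2.resize(c['frame'][165:225,285:345,::-1],(400,400),interpolation=2),cv2.resize(c['frame'][120:195,160:235,::-1],(400,400),interpolation=2)]))
E
```

```text
top blue 3616 [ 0.561  0.06  -0.007] [0.734 0.263 0.253]
 roof 2088 (array([669.5, 161.4]), array([200.6, 130. ]), 90.0) 0.21339811177181378
 bar 153 (array([638.4, 158.9]), array([ 13.5, 118.4]), 1.3) [0.211 0.24  0.249]
  px 195.79084967320262 155.15032679738562
 grip 192 (array([ 512.7, -220.7]), array([ 19.4, 115.4]), 79.6) [0.101 0.111 0.117] [ 0.511 -0.219  0.11 ]
 scoop 589 (array([ 536. , -227.1]), array([154.3, 180.2]), 88.4)
 walls 91 (array([ 532.5, -224.8]), array([ 76.9, 135.5]), 79.2)
side blue 7573 [ 0.556 -0.25  -0.004] [0.888 0.268 0.239]
 roof 1689 (array([668.1, 162. ]), array([205.7, 125.6]), 89.1) 0.2098966511290964
 bar 118 (array([643.2, 143.5]), array([163.3,  24.8]), 89.7) [0.209 0.239 0.243]
  px 197.89830508474577 198.17796610169492
 grip 249 (array([ 507.5, -217.8]), array([ 24.8, 116.8]), 77.6) [0.087 0.101 0.109] [ 0.505 -0.214  0.099]
 scoop 884 (array([ 573.7, -311.4]), array([202.9, 318.7]), 11.9)
 walls 173 (array([ 524.8, -221.7]), array([ 86.6, 127.4]), 81.5)
```

View pics/z.png

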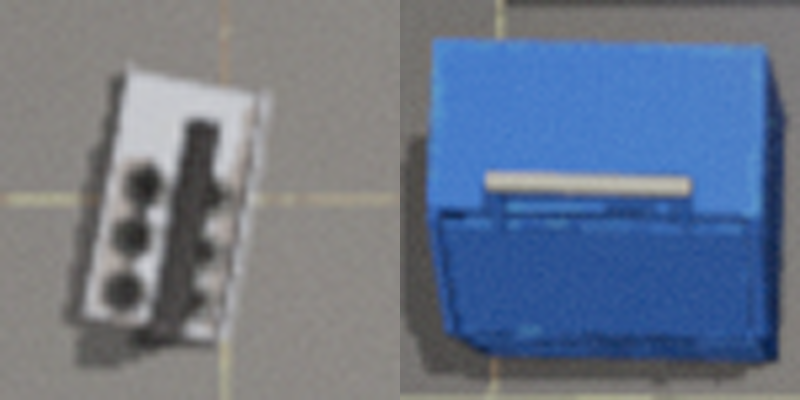

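>>> servo_tool(
  series=[
    [[0.72,-0.587,-0.1,0,0,0,1],[0.72,-0.587,-0.1,0,0,0,1],[0.72,-0.587,-0.1,0,0,0,1],[0.72,-0.587,-0.1,0,0,0,1],[0.72,-0.587,-0.1,0,0,0,1],[0.72,-0.587,-0.1,0,0,0,1],[0.72,-0.587,-0.1,0,0,0,1]],
  ],
)

```text
time_s: 0.68
tool_pos: [0.3952, -0.3371, 0.2528]
tool_rot: [-180.0, -0.0, 24.8]
force: [0.6, 0.6, 0.3]
grip_width: 0.087
grasp_force: 0.0
```

>>> servo_tool(
  series=[
    [[0.72,-0.587,-0.1,0,0,0,1],[0.72,-0.587,-0.1,0,0,0,1],[0.72,-0.587,-0.1,0,0,0,1],[0.72,-0.587,-0.1,0,0,0,1],[0.72,-0.587,-0.1,0,0,0,1],[0.72,-0.587,-0.1,0,0,0,1],[0.72,-0.587,-0.1,0,0,0,1]],
  ],
)

```text
time_s: 1.27
tool_pos: [0.5176, -0.0869, 0.2829]
tool_rot: [-180.0, -0.1, 24.8]
force: [0.1, 0.1, 0.4]
grip_width: 0.087
grasp_force: 0.0
```

>>> servo_tool(
  series=[
    [[0.72,-0.587,-0.1,0,0,-0.3635,0.6],[0.72,-0.587,-0.1,0,0,-0.3635,0.6],[0.72,-0.587,-0.1,0,0,-0.3635,0.6],[0.72,-0.587,-0.1,0,0,-0.3635,0.6],[0.72,-0.587,-0.1,0,0,-0.3635,0.6],[0.72,-0.587,-0.1,0,0,-0.3635,0.6],[0.72,-0.587,-0.1,0,0,-0.3635,0.6],[0.72,-0.587,-0.1,0,0,-0.3635,0.6],[0.72,-0.587,-0.1,0,0,-0.3635,0.6],[0.72,-0.587,-0.1,0,0,-0.3635,0.6],[0.72,-0.587,-0.1,0,0,-0.3635,0.6]],
  ],
)

```text
time_s: 2.18
tool_pos: [0.6398, 0.1585, 0.3118]
tool_rot: [-179.9, 0.0, 89.9]
force: [0.4, -0.1, 0.3]
grip_width: 0.0527
grasp_force: 0.0
```

```bash
cat >> h.py <<'E'
def wrist():
    from cell import get_obs,eyes
    o=get_obs(); c=eyes.read_camera('wrist')
    T=R.from_euler('xyz',o['tool_rot'],degrees=True).as_matrix()
    d=c['depth'];v,u=np.mgrid[:384,:512];M=np.array(c['mount'])
    P=np.stack([(u-c['cx'])/c['fx']*d,(v-c['cy'])/c['fy']*d,d],-1)@M[:3,:3].T+M[:3,3]
    return o,c,P@T.T+o['tool_pos']
def log(o):
    with open('log.txt','a') as f: f.write(repr([list(map(float,o['qpos'])),list(map(float,o['tool_pos'])),list(map(float,o['tool_rot']))])+'\n')
E
python3 - <<'E'
from h import *
o,c,W=wrist();log(o);print(np.round(o['qpos'],1),c['mount'])
np.savez('w1.npz',**c);f=c['frame'].astype(int);cv2.imwrite('pics/w1.png',c['frame'][:,:,::-1])
r,g,b=f[...,0],f[...,1],f[...,2];ok=c['depth']>0
blue=(b>r+50)&(b>g+30)
m=ok&~blue&(W[...,2]>.222)&(W[...,2]<.26)&(abs(W[...,0]-.64)<.05)
print(m.sum(),rect(W[m][:,:2]),np.percentile(W[m][:,2],[5,50,95]))
m=ok&blue&(W[...,2]>.205)&(W[...,2]<.222);print('roof',m.sum(),W[m].min(0),W[m].max(0),np.median(W[m][:,2]),np.percentile(W[m],[2,98],axis=0))
E
```

```text
[ 15.6  24.  -45.5  71.9  16.8  90.8 -27.3] [[-7.09546740e-04 -9.52298533e-01 -3.05167170e-01  8.41503313e-02]
 [ 9.99999399e-01 -4.20727390e-04 -1.01219354e-03  7.35222438e-04]
 [ 8.35518235e-04 -3.05167704e-01  9.52298259e-01 -1.62590057e-01]
 [ 0.00000000e+00  0.00000000e+00  0.00000000e+00  1.00000000e+00]]
1536 (array([641.4, 159.6]), array([119.8,  11.7]), 88.5) [0.24188839 0.24482997 0.24633063]
roof 17240 [0.60812971 0.0706787  0.20501228] [0.73388291 0.25963991 0.22171208] 0.21308140388521896 [[0.61258217 0.08158658 0.20791053]
 [0.73009898 0.2563914  0.21557058]]
```

View pics/w1.png

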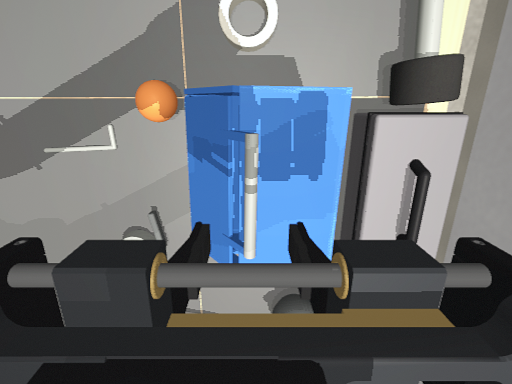

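The wrist view has the bar at (250,190) between the fingers, level with the opening. I'll descend and grip it.

>>> servo_tool(
  series=[
    [[0.003,0.0055,0.29,0,0,0.008,0.6],[0.003,0.0055,0.29,0,0,0.008,0.6],[0.003,0.0055,0.29,0,0,0.008,0.6],[0.003,0.0055,0.29,0,0,0.008,0.6],[0.003,0.0055,0.29,0,0,0.008,0],[0.003,0.0055,0.29,0,0,0.008,0],[0.003,0.0055,0.29,0,0,0.008,0],[0.003,0.0055,0.29,0,0,0.008,0],[0.003,0.0055,0.29,0,0,0.008,0],[0.003,0.0055,0.29,0,0,0.008,0]],
  ],
  grip_force=15,
)

```text
time_s: 3.07
tool_pos: [0.6418, 0.1598, 0.2263]
tool_rot: [179.9, -0.0, 88.6]
force: [0.0, -0.3, 0.4]
grip_width: 0.0203
grasp_force: 0.0
```

>>> servo_tool(
  series=[
    [[0,0,0,0,0,0,0],[0,0,0,0,0,0,0],[0,0,0,0,0,0,0],[0,0,0,0,0,0,0]],
  ],
)

```text
time_s: 3.4
tool_pos: [0.6416, 0.1597, 0.2257]
tool_rot: [180.0, 0.0, 88.6]
force: [-0.6, -0.5, 1.3]
grip_width: 0.0116
grasp_force: 15.0
```

>>> servo_tool(
  series=[
    [[0,-0.06,-0.043,0,0,0,0],[0,-0.128,-0.074,0,0,0,0],[0,-0.199,-0.093,0,0,0,0],[0,-0.273,-0.1,0,0,0,0],[0,-0.346,-0.093,0,0,0,0],[0,-0.418,-0.074,0,0,0,0],[0,-0.485,-0.043,0,0,0,0]],
  ],
)

```text
time_s: 3.98
tool_pos: [0.4969, 0.163, 0.2397]
tool_rot: [179.7, 0.0, 88.5]
force: [2.5, -0.3, 1.5]
grip_width: 0.0113
grasp_force: 15.0
```

>>> servo_tool(
  series=[
    [[0,-0.06,0.043,0,0,0,0],[0,-0.113,0.095,0,0,0,0],[0,-0.155,0.156,0,0,0,0],[0,-0.186,0.223,0,0,0,0],[0,-0.203,0.285,0,0,0,0],[0,-0.203,0.285,0,0,0,0],[0,-0.203,0.285,0,0,0,0]],
  ],
)

```text
time_s: 4.57
tool_pos: [0.437, 0.1647, 0.1529]
tool_rot: [179.7, -0.0, 88.6]
force: [6.9, 0.7, -3.8]
grip_width: 0.0118
grasp_force: 15.0
```

>>> servo_tool(
  series=[
    [[0,0,0,0,0,0,0.26],[0,0,0,0,0,0,0.26],[0,0,0,0,0,0,0.26],[0,0,0,0,0,0,0.26],[0,0,-0.12,0,0,0,0.26],[0,0,-0.25,0,0,0,0.6],[0,0,-0.37,0,0,0,0.6],[0,0,-0.49,0,0,0,0.6],[0,0,-0.49,0,0,0,0.6]],
  ],
)

```text
time_s: 5.32
tool_pos: [0.4382, 0.1663, 0.3068]
tool_rot: [179.4, -0.1, 88.6]
force: [0.3, 0.0, 0.2]
grip_width: 0.0515
grasp_force: 0.0
```

```bash
cat > kin.py <<'E'
from h import *
import json,itertools
from scipy.optimize import least_squares
def fk(q,P,s):
    d1,a,b,c,ea,eb,ec=P[:7]; off=P[7:14]
    T=np.eye(4); 
    def mul(T,ax,ang,t):
        M=np.eye(4);M[:3,:3]=R.from_euler(ax,ang,degrees=True).as_matrix()
        N=np.eye(4);N[:3,3]=t;return T@M@N
    for i,(ax,t) in enumerate(zip('zyzyzyz',[(0,0,d1),(0,0,0),(ea,0,a),(0,0,0),(eb,0,b),(ec,0,0),(0,0,c)])):
        T=mul(T,ax,s[i]*q[i]+off[i],t)
    return T
def load(): return [eval(l) for l in open('log.txt')]
E
cat > fit.py <<'E'
from kin import *
from cell import get_obs
log(get_obs())
D=load()
best=None
def res(P,s):
    r=[]
    for q,p,e in D:
        T=fk(q,P,s); r+=list((T[:3,3]-p)*10); r+=list((T[:3,:3]-R.from_euler('xyz',e,degrees=True).as_matrix()).ravel())
    return np.array(r+list((P[4:7])*.01)+list(P[7:14]*1e-5))
for s in itertools.product([1,-1],[1],[1,-1],[1],[1,-1],[1],[1,-1]):
  for o7 in (0,90,180,270):
    P0=np.array([.3,.4,.4,.25,0,0,0]+[0]*6+[o7],float)
    x=least_squares(res,P0,args=(s,),x_scale=[.1]*7+[30]*7,max_nfev=60)
    if best is None or x.cost<best[0]: best=(x.cost,s,x.x)
print(best[0],best[1],best[2].round(4).tolist())
print([np.round((fk(q,best[2],best[1])[:3,3]-p)*1000,1).tolist() for q,p,e in D], np.round(D[-1][0],1))
json.dump([best[2].tolist(),best[1]],open('kin.json','w'))
E
python3 - <<'E'
from h import *
open('log.txt','a').write(repr([[66.24,18.392,-4.016,83.108,1.295,78.541,-3.26],[.26998,-.59074,.22156],[-179.902,.006,24.568]])+'\n')
E
timeout 300 python3 fit.py
```

```text
2.9409670576086653e-06 (-1, 1, -1, 1, -1, 1, -1) [-1.6027, 0.4372, 0.4943, -1.4907, 0.0111, -0.0231, -0.0096, -2.5598, 0.1778, 0.0044, 0.0408, -0.0792, -0.1503, 87.4548]
[[-0.0, 0.0, 0.0], [-0.0, -0.0, 0.0], [-0.0, 0.0, -0.0]] [ 28.   -6.4 -47.4  98.8  -4.6  84.9 -20.3]
```

>>> servo_tool(
  series=[
    [[-0.9,0.25,0,0.2,0,0,0.6],[-0.9,0.25,0,0.2,0,0,0.6],[-0.9,0.25,0,0.2,0,0,0.6],[-0.9,0.25,0,0.2,0,0,0.6],[-0.9,0.25,0,0.2,0,0,0.6],[-0.9,0.25,0,0.2,0,0,0.6],[-0.9,0.25,0,0.2,0,0,0.6],[-0.9,0.25,0,0.2,0,0,0.6],[-0.9,0.25,0,0.2,0,0,0.6]],
  ],
)

```text
time_s: 6.07
tool_pos: [0.4987, -0.0899, 0.29]
tool_rot: [-143.7, -0.3, 88.4]
force: [0.5, -1.2, -1.3]
grip_width: 0.0524
grasp_force: 0.0
```

```bash
timeout 300 python3 fit.py; tail -1 log.txt
```

```text
0.002855785461368174 (-1, 1, -1, 1, -1, 1, -1) [0.2173, 0.4899, 0.4969, 0.3679, 0.0202, -0.0451, 0.0135, -3.2479, -0.3622, 1.0578, 4.3559, -0.6343, -3.9869, 88.1867]
[[1.2, -0.4, 1.1], [-2.3, 0.6, -1.2], [1.1, -0.2, 0.7], [0.2, 4.3, -0.6]] [ -1.7  27.6  11.   71.6  -0.6 117.3   8.1]
[[-1.7352962055836347, 27.584409739376948, 10.971724156897647, 71.59971947983003, -0.5661265469886348, 117.27708161955627, 8.078148535537856], [0.49872389782946736, -0.08994506876523074, 0.29003633398668976], [-143.73655898367645, -0.27313433293946804, 88.42494709030306]]
```

```bash
cat > kin.py <<'E'
from h import *
import json
from scipy.optimize import least_squares
S=(-1,1,-1,1,-1,1,-1)
LO=np.array([-163.93,-17.29,-79.2,3.27,-89.18,5.43,-154.24]);HI=np.array([163.93,119.83,71.16,140.29,269.18,117.66,154.24])
def fk(q,P):
    d1,a,b,c,ea,eb,ec,ya,yb,yc,x1=P[:11]; off=P[11:18]
    Rm=np.eye(3);p=np.zeros(3)
    for i,(ax,t) in enumerate(zip('zyzyzyz',[(x1,0,d1),(0,0,0),(ea,ya,a),(0,0,0),(eb,yb,b),(ec,yc,0),(0,0,c)])):
        Rm=Rm@R.from_euler(ax,S[i]*q[i]+off[i],degrees=True).as_matrix(); p=p+Rm@np.array(t)
    return p,Rm
def load(): return [eval(l) for l in open('log.txt')]
E
cat > fit.py <<'E'
from kin import *
D=load()
def res(P):
    r=[]
    for q,p,e in D:
        t,M=fk(q,P); r+=list((t-p)*10); r+=list((M-R.from_euler('xyz',e,degrees=True).as_matrix()).ravel())
    return np.array(r+list((P[4:11])*.03)+list(P[11:17]*3e-3))
x=least_squares(res,np.array([.3,.4,.4,.25]+[0]*13+[90],float),x_scale=[.1]*11+[10]*7)
print(x.cost,x.x.round(3).tolist());print([np.round((fk(q,x.x)[0]-p)*1000,1).tolist() for q,p,e in D])
json.dump(x.x.tolist(),open('kin.json','w'))
E
python3 fit.py
cat > ik.py <<'E'
from kin import *
P=np.array(json.load(open('kin.json')))
Q0=np.array(load()[-1][0])
def ik(pos,Rm,q0=None,n=6,seed=0,w=1e-3):
    best=None;rng=np.random.default_rng(seed)
    f=lambda q:np.r_[(fk(q,P)[0]-pos)*10,(fk(q,P)[1]-Rm).ravel(),(q-(LO+HI)/2)/(HI-LO)*w]
    for k in range(n):
        s=np.clip((Q0 if q0 is None else q0)+rng.normal(0,25*(k>0),7),LO+1,HI-1)
        x=least_squares(f,s,bounds=(LO,HI),max_nfev=40)
        if best is None or x.cost<best.cost: best=x
    q=best.x;return np.linalg.norm(fk(q,P)[0]-pos)*1000, R.from_matrix(fk(q,P)[1].T@Rm).magnitude()*57.3,q
def pour(phi,th,lip,up=90,gx=-5.,back=False):
    # scoop heading phi, tilt th; lip world pos -> TCP pose
    Rs=R.from_euler('zy',[phi,0],degrees=True).as_matrix()@R.from_euler('y',th,degrees=True).as_matrix()
    tcp=lip+Rs@(np.array([gx-75,0,82-8])/1000)
    Rt=Rs@R.from_euler('x',180,degrees=True).as_matrix()
    if back: Rt=Rt@np.diag([-1,-1,1])
    return tcp,Rt
E
python3 - <<'E'
from ik import *
lip=np.array([.59,.16,.185])
for back in (0,1):
  for phi in (-80,-60,-30,0,30,60,80):
    print(back,phi,[(lambda r:(round(r[0]),round(r[1])))(ik(*pour(phi,th,lip,back=back))) for th in (35,50)],flush=True)
E
```

```text
6.780711667839821e-05 [0.167, 0.479, 0.503, 0.36, 0.009, -0.062, 0.005, -0.006, -0.017, -0.017, -0.01, 0.592, -0.347, 0.435, 0.34, 0.166, 0.017, 91.012]
[[0.1, -0.0, 0.0], [-0.3, -0.0, -0.0], [0.1, 0.1, 0.0], [0.0, 0.3, -0.0]]
0 -80 [(0, 0), (0, 0)]
0 -60 [(0, 0), (0, 0)]
0 -30 [(0, 0), (2, 2)]
0 0 [(2, 3), (14, 18)]
0 30 [(3, 3), (15, 18)]
0 60 [(0, 0), (2, 2)]
0 80 [(0, 0), (0, 0)]
1 -80 [(0, 0), (0, 0)]
1 -60 [(0, 0), (0, 0)]
1 -30 [(0, 0), (2, 2)]
1 0 [(2, 3), (14, 18)]
1 30 [(3, 3), (15, 18)]
1 60 [(0, 0), (2, 2)]
1 80 [(0, 0), (0, 0)]
```

Run:
```python
from ik import *
lip=np.array([.592,.185,.19])
g=np.array([.519,-.221,.082])
for back in (0,1):
  Rg=R.from_euler('xyz',[180,0,-10.4+180*back],degrees=True).as_matrix()
  e=ik(g,Rg);print('grasp',back,e[0].round(1),e[1].round(1),e[2].round())
  for phi in (-40,-50,-60):
    q=e[2];out=[]
    for th in (0,20,40,50,60,70):
      r=ik(*pour(phi,th,lip,back=back),q0=q,n=1 if th else 3,w=3e-3);q=r[2];out.append((round(r[0]),round(r[1])))
    print(phi,out,q.round())
```

```text
Traceback (most recent call last):
AttributeError: 'float' object has no attribute 'round'
```

Run:
```python
from ik import *
lip=np.array([.592,.185,.19])
g=np.array([.519,-.221,.082])
for back in (0,1):
  Rg=R.from_euler('xyz',[180,0,-10.4+180*back],degrees=True).as_matrix()
  e=ik(g,Rg);print('grasp',back,np.round(e[:2],1),e[2].round())
  for phi in (-40,-50,-60):
    q=e[2];out=[]
    for th in (0,20,40,50,60,70):
      r=ik(*pour(phi,th,lip,back=back),q0=q,n=1 if th else 3,w=3e-3);q=r[2];out.append((round(r[0]),round(r[1])))
    print(phi,out,q.round())
```

```text
grasp 0 [0. 0.] [ 20.  12.  -0. 107.   0.  61. -80.]
-40 [(0, 0), (0, 0), (0, 0), (0, 0), (2, 3), (6, 7)] [  17.   50.  -35.   52.  -35.  118. -154.]
-50 [(0, 0), (0, 0), (0, 0), (0, 0), (0, 0), (1, 2)] [  13.   46.  -19.   56.  -47.  118. -154.]
-60 [(2, 3), (0, 0), (0, 0), (0, 0), (0, 0), (0, 0)] [   9.   40.   -5.   64.  -56.  114. -153.]
grasp 1 [0. 0.] [ 26.  12.  -7. 107.   2.  61.  98.]
-40 [(0, 0), (0, 0), (0, 0), (0, 0), (0, 0), (1, 1)] [ 27.  67. -79.  48.  -6. 118.   3.]
-50 [(0, 0), (0, 0), (0, 0), (0, 0), (0, 0), (0, 0)] [ 17.  48. -30.  55. -41. 117.  21.]
-60 [(0, 0), (0, 0), (0, 0), (0, 0), (0, 0), (0, 0)] [ 22.  41. -28.  65. -45. 108.  22.]
```

```bash
cat > rel.py <<'E'
from h import *
from cell import get_obs
def rel(tp,te,sp=None,se=None):
    if sp is None: o=get_obs();sp,se=o['tool_pos'],o['tool_rot']
    A=R.from_euler('xyz',se,degrees=True);B=R.from_euler('xyz',te,degrees=True)
    return np.round(np.r_[A.inv().apply(np.array(tp)-sp)/.3,(A.inv()*B).as_rotvec()/np.pi],4).tolist()
E
python3 -c "
from rel import *
print(rel([.519,-.221,.19],[180,0,169.6]))"
```

```text
[-0.4364, 0.2602, 0.2201, -0.1651, -0.1435, -0.4343]
```

>>> servo_tool(
  series=[
    [[-0.436,0.26,0.22,-0.165,-0.1435,-0.434,0.6],[-0.436,0.26,0.22,-0.165,-0.1435,-0.434,0.6],[-0.436,0.26,0.22,-0.165,-0.1435,-0.434,0.6],[-0.436,0.26,0.22,-0.165,-0.1435,-0.434,0.6],[-0.436,0.26,0.22,-0.165,-0.1435,-0.434,0.6],[-0.436,0.26,0.22,-0.165,-0.1435,-0.434,0.6],[-0.436,0.26,0.22,-0.165,-0.1435,-0.434,0.6],[-0.436,0.26,0.22,-0.165,-0.1435,-0.434,0.6],[-0.436,0.26,0.22,-0.165,-0.1435,-0.434,0.6],[-0.436,0.26,0.22,-0.165,-0.1435,-0.434,0.6],[-0.436,0.26,0.22,-0.165,-0.1435,-0.434,0.6],[-0.436,0.26,0.22,-0.165,-0.1435,-0.434,0.6]],
  ],
)

```text
time_s: 7.07
tool_pos: [0.5189, -0.2192, 0.1913]
tool_rot: [-179.6, -0.2, 168.6]
force: [0.0, -0.4, -0.9]
grip_width: 0.0523
grasp_force: 0.0
```

Run:
```python
from rel import *
o,c,W=wrist();log(o);print(np.round(o['tool_pos'],4),np.round(o['tool_rot'],1),np.round(o['qpos']))
cv2.imwrite('pics/w2.png',c['frame'][:,:,::-1]);f=c['frame'].max(2);ok=c['depth']>0
near=(abs(W[...,0]-.515)<.09)&(abs(W[...,1]+.22)<.06)&ok
m=near&(W[...,2]>.095)&(W[...,2]<.12)&(f<90)
n,l,st,_=cv2.connectedComponentsWithStats(m.astype(np.uint8));i=1+st[1:,4].argmax();m=l==i
print(m.sum(),rect(W[m][:,:2]),np.percentile(W[m][:,2],[5,50,95]).round(4))
m=near&(W[...,2]>.02)&(W[...,2]<.05)&(f>110);print('walls',m.sum(),rect(W[m][:,:2]))
```

```text
[ 0.5189 -0.2192  0.1913] [-179.6   -0.2  168.6] [18.  9.  2. 98.  0. 73. 99.]
2122 (array([ 510.3, -223.3]), array([ 17.7, 113.3]), 78.8) [0.1084 0.1102 0.1113]
walls 773 (array([ 531.2, -227.2]), array([ 76.4, 136.2]), 78.9)
```

View pics/w2.png

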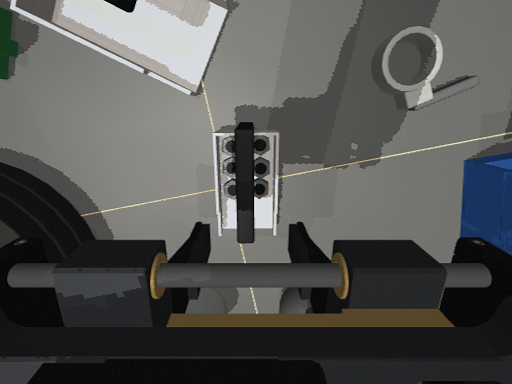

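The wrist view shows the bar at (245,180), all six nuts at the back of the scoop, and the fingers on either side of the bar. I'll descend and grip.

>>> servo_tool(
  series=[
    [[0,-0.019,0.1,0,0,0,0.6],[0,-0.019,0.2,0,0,0,0.6],[0,-0.019,0.3,0,0,0,0.6],[0,-0.019,0.364,0,0,0,0.6],[0,-0.019,0.364,0,0,0,0.2],[0,-0.019,0.364,0,0,0,0],[0,-0.019,0.364,0,0,0,0],[0,-0.019,0.364,0,0,0,0],[0,-0.019,0.364,0,0,0,0],[0,-0.019,0.364,0,0,0,0],[0,-0.019,0.364,0,0,0,0],[0,-0.019,0.364,0,0,0,0]],
  ],
  grip_force=55,
)

```text
time_s: 8.12
tool_pos: [0.518, -0.2258, 0.0832]
tool_rot: [-179.5, -0.2, 168.2]
force: [1.5, 1.6, 3.4]
grip_width: 0.0176
grasp_force: 54.6
```

>>> servo_tool(
  series=[
    [[0,0,-0.04,0,0,0,0],[0,0,-0.12,0,0,0,0],[0,0,-0.22,0,0,0,0],[0,0,-0.34,0,0,0,0],[0,0,-0.46,0,0,0,0],[0,0,-0.58,0,0,0,0],[0,0,-0.7,0,0,0,0],[0,0,-0.8,0,0,0,0],[0,0,-0.86,0,0,0,0],[0,0,-0.89,0,0,0,0],[0,0,-0.89,0,0,0,0]],
  ],
)

```text
time_s: 9.03
tool_pos: [0.519, -0.2249, 0.351]
tool_rot: [-179.4, -0.2, 168.1]
force: [0.2, -0.8, -4.2]
grip_width: 0.0177
grasp_force: 54.6
```

```bash
cat > pp.py <<'E'
from ik import *
from rel import *
lip=np.array([.59,.183,.188]);phi=-50
def pose(th,l=lip,ph=phi):
    p,M=pour(ph,th,np.array(l),back=True);return p,R.from_matrix(M).as_euler('xyz',degrees=True)
E
python3 - <<'E'
from pp import *
o=get_obs();log(o);print(o['tool_pos'],o['tool_rot'],o['qpos'],o['grasp_force'])
p0,e0=pose(0,lip+[0,0,.07]);print('pre',p0,e0)
mid=(np.array(o['tool_pos'])+p0)/2
print(rel(mid,o['tool_rot'])); print(rel(p0,e0,mid,o['tool_rot']))
print('down+15',rel(*pose(15),p0,e0))
for th in(25,35,45,55,65): print(th,pose(th)[0].round(3),rel(*pose(th),*pose(15)))
q=o['qpos']
for th in (0,15,40,60):
    r=ik(*pour(phi,th,lip+[0,0,.07*(th==0)],back=True),q0=q,n=2);q=r[2];print(np.round(r[:2],1),q.round())
E
```

```text
[ 0.5190122  -0.22488606  0.35101812] [-179.44347505   -0.21212701  168.13962324] [18.37027775  6.39630462  2.20568003 83.02197522  0.33657496 90.71188773
 98.70697685] 54.606404069345444
pre [0.53857699 0.24428356 0.332     ] [180.   0. 130.]
[0.1287, 0.7722, 0.0247, 0.0, 0.0, 0.0]
[0.1287, 0.7722, 0.0247, -0.0034, -0.0001, 0.2119]
down+15 [-0.0729, -0.0, 0.1727, 0.0, 0.0833, 0.0]
25 [0.563 0.215 0.289] [-0.0469, 0.0, -0.0426, -0.0, 0.0556, 0.0]
35 [0.575 0.201 0.295] [-0.1004, 0.0, -0.0763, 0.0, 0.1111, 0.0]
45 [0.587 0.186 0.297] [-0.1591, 0.0, -0.1003, 0.0, 0.1667, 0.0]
55 [0.599 0.172 0.296] [-0.2209, 0.0, -0.1137, 0.0, 0.2222, 0.0]
65 [0.611 0.158 0.292] [-0.2842, -0.0, -0.1162, 0.0, 0.2778, 0.0]
[0. 0.] [-18.  11. -11.  80.   2.  89.  11.]
[0. 0.] [ -8.  16. -13.  80. -10.  89.  20.]
[0. 0.] [  5.  29. -17.  67. -27. 104.  27.]
[0. 0.] [ 10.  41. -17.  58. -40. 115.  26.]
```

>>> servo_tool(
  series=[
    [[0.01,0.06,0.002,0,0,0,0],[0.03,0.16,0.005,0,0,0,0],[0.045,0.27,0.01,0,0,0,0],[0.063,0.38,0.012,0,0,0,0],[0.082,0.49,0.016,0,0,0,0],[0.1,0.6,0.02,0,0,0,0],[0.12,0.71,0.023,0,0,0,0],[0.129,0.772,0.025,0,0,0,0]],
  ],
)

```text
time_s: 9.7
tool_pos: [0.5267, 0.0153, 0.3371]
tool_rot: [-179.6, -0.6, 168.5]
force: [-0.6, 0.8, -4.7]
grip_width: 0.0173
grasp_force: 54.6
```

>>> servo_tool(
  series=[
    [[0.016,0.1,0.002,0,0,0.025,0],[0.035,0.21,0.005,0,0,0.055,0],[0.053,0.32,0.01,0,0,0.085,0],[0.07,0.42,0.013,0,0,0.115,0],[0.086,0.52,0.016,0,0,0.145,0],[0.102,0.61,0.019,0,0,0.17,0],[0.115,0.69,0.022,0,0,0.19,0],[0.125,0.75,0.025,-0.003,0,0.205,0],[0.129,0.772,0.025,-0.003,0,0.212,0],[0.129,0.772,0.025,-0.003,0,0.212,0],[0.129,0.772,0.025,-0.003,0,0.212,0]],
  ],
)

```text
time_s: 10.62
tool_pos: [0.5371, 0.244, 0.3282]
tool_rot: [-179.6, -0.2, 130.1]
force: [-0.5, -1.0, -4.2]
grip_width: 0.0176
grasp_force: 54.6
```

Run:
```python
from pp import *
from cell import eyes
o=get_obs();log(o);print(np.round(o['tool_pos'],4),np.round(o['tool_rot'],1),np.round(o['qpos']))
c=eyes.read_camera('side');cv2.imwrite('pics/s2.png',cv2.resize(c['frame'][100:330,80:400,::-1],None,fx=2,fy=2))
print(rel(*pose(15)))
```

```text
[0.5371 0.244  0.3282] [-179.6   -0.2  130.1] [-11.  11. -18.  81.   3.  89.  11.]
[-0.0726, 0.0057, 0.1617, -0.0018, 0.0827, -0.0002]
```

View pics/s2.png

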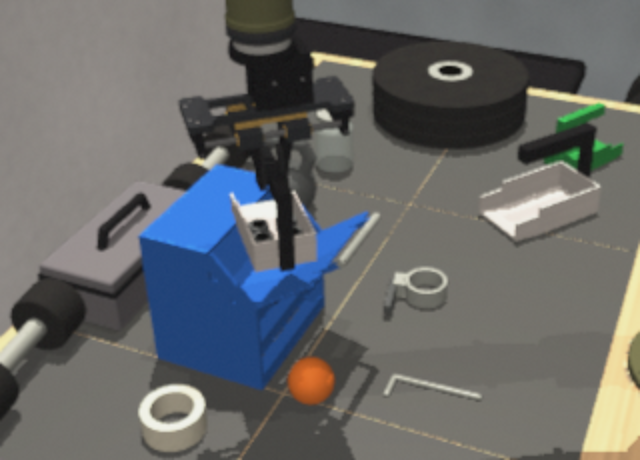

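The side view confirms the flap is down, with its bar at (360,240), and the nuts are still in the scoop. The scoop's left wall would pass close to the roof, so I'll bring the lip back a little and turn the heading to -40.

Run:
```python
from pp import *
lip=np.array([.578,.178,.186]);ph=-40
a=lambda th:pose(th,lip,ph)
print('15',rel(*a(15)))
for th in(25,35,45,50,55,60): print(th,rel(*a(th),*a(15)))
q=get_obs()['qpos']
for th in (15,40,50,55,60):
    r=ik(*pour(ph,th,lip,back=True),q0=q,n=1);q=r[2];print(np.round(r[:2],1),q.round())
```

```text
15 [-0.0626, -0.0693, 0.1688, 0.0056, 0.0823, -0.0555]
25 [-0.0469, 0.0, -0.0426, -0.0, 0.0556, 0.0]
35 [-0.1004, -0.0, -0.0763, -0.0, 0.1111, 0.0]
45 [-0.1591, -0.0, -0.1003, 0.0, 0.1667, -0.0]
50 [-0.1897, -0.0, -0.1083, 0.0, 0.1944, -0.0]
55 [-0.2209, -0.0, -0.1137, 0.0, 0.2222, -0.0]
60 [-0.2525, -0.0, -0.1163, -0.0, 0.25, -0.0]
[0. 0.] [ -8.  15. -13.  82. -10.  91.  30.]
[0. 0.] [  2.  31. -15.  65. -25. 109.  34.]
[0. 0.] [  5.  38. -17.  58. -30. 116.  33.]
[0. 0.] [ 11.  42. -27.  56. -29. 117.  29.]
[0. 0.] [ 18.  48. -43.  54. -24. 118.  22.]
```

>>> servo_tool(
  series=[
    [[-0.03,-0.035,0.05,0.003,0.02,-0.03,0],[-0.06,-0.069,0.11,0.0056,0.05,-0.0555,0],[-0.0626,-0.0693,0.15,0.0056,0.07,-0.0555,0],[-0.0626,-0.0693,0.1688,0.0056,0.0823,-0.0555,0],[-0.0626,-0.0693,0.1688,0.0056,0.0823,-0.0555,0],[-0.0626,-0.0693,0.1688,0.0056,0.0823,-0.0555,0]],
  ],
)

```text
time_s: 11.17
tool_pos: [0.5344, 0.2149, 0.279]
tool_rot: [179.9, -14.9, 139.9]
force: [-0.1, 0.1, -3.4]
grip_width: 0.0175
grasp_force: 54.6
```

>>> servo_tool(
  series=[
    [[-0.0235,0,-0.021,0,0.0278,0,0],[-0.047,0,-0.0426,0,0.0556,0,0],[-0.0737,0,-0.06,0,0.0833,0,0],[-0.1,0,-0.0763,0,0.111,0,0],[-0.13,0,-0.088,0,0.139,0,0],[-0.159,0,-0.1,0,0.1667,0,0],[-0.1897,0,-0.108,0,0.1944,0,0],[-0.1897,0,-0.108,0,0.1944,0,0],[-0.1897,0,-0.108,0,0.1944,0,0],[-0.1897,0,-0.108,0,0.1944,0,0]],
  ],
)

```text
time_s: 12.0
tool_pos: [0.5822, 0.1777, 0.2983]
tool_rot: [179.4, -49.8, 140.6]
force: [-0.5, 1.2, -1.2]
grip_width: 0.0172
grasp_force: 54.8
```

Run:
```python
from pp import *
from cell import eyes
o=get_obs();log(o);print(np.round(o['tool_pos'],4),np.round(o['tool_rot'],1),np.round(o['qpos']),np.round(o['force'],1))
a=pose(50,[.578,.178,.186],-40);print(a)
c=eyes.read_camera('side');cv2.imwrite('pics/s3.png',cv2.resize(c['frame'][130:300,130:330,::-1],None,fx=3,fy=3))
```

```text
[0.5822 0.1777 0.2983] [179.4 -49.8 140.6] [  7.  39. -16.  60. -28. 115.  37.] [-0.5  1.2 -1.2]
(array([0.58203267, 0.17461619, 0.29484984]), array([-180.,  -50.,  140.]))
```

View pics/s3.png

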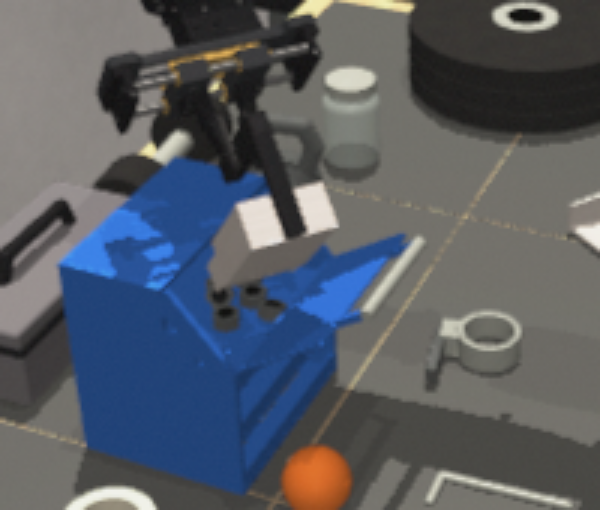

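The side view shows four nuts in the bin around (220,300)–(270,305). I'll tilt a bit more and hold so any others drop.

>>> servo_tool(
  series=[
    [[-0.03,0,-0.005,0,0.028,0,0],[-0.05,0,-0.007,0,0.045,0,0],[-0.03,0,-0.005,0,0.028,0,0],[-0.05,0,-0.007,0,0.045,0,0],[-0.05,0,-0.007,0,0.045,0,0],[-0.05,0,-0.007,0,0.045,0,0],[-0.05,0,-0.007,0,0.045,0,0]],
  ],
)

```text
time_s: 12.63
tool_pos: [0.5908, 0.1699, 0.2886]
tool_rot: [179.4, -57.8, 140.6]
force: [-0.5, 1.0, -2.5]
grip_width: 0.0178
grasp_force: 54.9
```

Run:
```python
from pp import *
o=get_obs();log(o);print(np.round(o['tool_pos'],4),np.round(o['tool_rot'],1),np.round(o['qpos']),np.round(o['force'],1))
# retreat: untilt to level with lip raised
print('up',rel(np.array(o['tool_pos'])+[-.03,.03,.06],[180,-25,140]))
print('lvl',rel([.53,.235,.36],[180,0,140],np.array(o['tool_pos'])+[-.03,.03,.06],[180,-25,140]))
print('mid',rel([.53,0.0,.36],[180,0,140],[.53,.235,.36],[180,0,140]))
print('end',rel([.518,-.2258,.30],[180,0,168.2],[.53,0,.36],[180,0,140]))
```

```text
[0.5908 0.1699 0.2886] [179.4 -57.8 140.6] [ 16.  48. -32.  56. -24. 117.  32.] [-0.5  1.  -2.5]
up [0.2442, 0.0137, 0.0127, 0.001, -0.1822, 0.0016]
lvl [0.1555, 0.0236, 0.0307, 0.0, -0.1389, -0.0]
mid [-0.5035, -0.6001, -0.0, 0.0, 0.0, 0.0]
end [-0.4532, -0.6023, 0.2, 0.0, 0.0, -0.1567]
```

The weight fell from 4.4 N to 2.5 N, which matches six nuts. Now I'll back out and level the scoop.

>>> servo_tool(
  series=[
    [[0.04,0,0,0,-0.03,0,0],[0.08,0.002,0,0,-0.06,0,0],[0.13,0.005,0.005,0,-0.095,0,0],[0.18,0.01,0.01,0,-0.13,0,0],[0.22,0.013,0.012,0.001,-0.165,0.001,0],[0.244,0.0137,0.0127,0.001,-0.182,0.0016,0],[0.244,0.0137,0.0127,0.001,-0.182,0.0016,0]],
  ],
)

```text
time_s: 13.22
tool_pos: [0.5579, 0.205, 0.355]
tool_rot: [179.5, -24.7, 140.7]
force: [-0.6, 0.9, -0.2]
grip_width: 0.0174
grasp_force: 54.9
```

>>> servo_tool(
  series=[
    [[0.04,0.006,0.01,0,-0.03,0,0],[0.08,0.012,0.02,0,-0.07,0,0],[0.12,0.018,0.025,0,-0.105,0,0],[0.1555,0.0236,0.03,0,-0.139,0,0],[0.1555,0.0236,0.03,0,-0.139,0,0],[0.1555,0.0236,0.03,0,-0.139,0,0]],
  ],
)

```text
time_s: 13.72
tool_pos: [0.5281, 0.2367, 0.3598]
tool_rot: [-179.9, -0.3, 140.2]
force: [0.5, -1.4, -2.6]
grip_width: 0.0174
grasp_force: 54.9
```

>>> servo_tool(
  series=[
    [[-0.05,-0.06,0,0,0,0,0],[-0.125,-0.15,0,0,0,0,0],[-0.21,-0.25,0,0,0,0,0],[-0.295,-0.35,0,0,0,0,0],[-0.38,-0.45,0,0,0,0,0],[-0.46,-0.55,0,0,0,0,0],[-0.5,-0.6,0,0,0,0,0],[-0.5,-0.6,0,0,0,0,0]],
  ],
)

```text
time_s: 14.38
tool_pos: [0.5293, -0.0097, 0.3569]
tool_rot: [-179.7, -0.3, 139.1]
force: [-1.0, -1.3, -2.2]
grip_width: 0.0175
grasp_force: 54.9
```

>>> servo_tool(
  series=[
    [[-0.453,-0.602,0.2,0,0,-0.157,0],[-0.453,-0.602,0.2,0,0,-0.157,0],[-0.453,-0.602,0.2,0,0,-0.157,0],[-0.453,-0.602,0.2,0,0,-0.157,0],[-0.453,-0.602,0.2,0,0,-0.157,0],[-0.453,-0.602,0.2,0,0,-0.157,0],[-0.453,-0.602,0.2,0,0,-0.157,0],[-0.453,-0.602,0.2,0,0,-0.157,0],[-0.453,-0.602,0.2,0,0,-0.157,0]],
  ],
)

```text
time_s: 15.13
tool_pos: [0.5168, -0.2259, 0.2968]
tool_rot: [179.8, -0.4, 168.1]
force: [0.8, 0.7, -2.1]
grip_width: 0.0178
grasp_force: 54.9
```

Run:
```python
from rel import *
from cell import eyes
o=get_obs();print(np.round(o['tool_pos'],4),np.round(o['tool_rot'],1),np.round(o['qpos']),np.round(o['force'],1))
print(rel([.518,-.2258,.086],[180,0,168.2]))
c=eyes.read_camera('top');s=eyes.read_camera('side')
W=cloud(c);f=c['frame'];b=(f.max(2)<70)&(abs(W[...,0]-.62)<.09)&(abs(W[...,1]-.162)<.11)&(W[...,2]>.1)&(W[...,2]<.16)
n,l,st,ce=cv2.connectedComponentsWithStats(b.astype(np.uint8))
print([(st[i,4],W[l==i].mean(0).round(3).tolist()) for i in range(1,n) if st[i,4]>4])
cv2.imwrite('pics/t4.png',np.hstack([cv2.resize(c['frame'][115:210,155:250,::-1],(400,400)),cv2.resize(s['frame'][175:275,150:250,::-1],(400,400))]))
```

```text
[ 0.5168 -0.2259  0.2968] [179.8  -0.4 168.1] [ 32.   7. -12.  88.   1.  85.  98.] [ 0.8  0.7 -2.1]
[-0.0088, -0.0008, 0.7026, 0.0009, -0.0023, -0.0007]
[(np.int32(20), [0.627, 0.111, 0.137]), (np.int32(6), [0.624, 0.157, 0.141]), (np.int32(12), [0.617, 0.177, 0.137]), (np.int32(9), [0.608, 0.137, 0.134]), (np.int32(9), [0.58, 0.16, 0.134])]
```

View pics/t4.png

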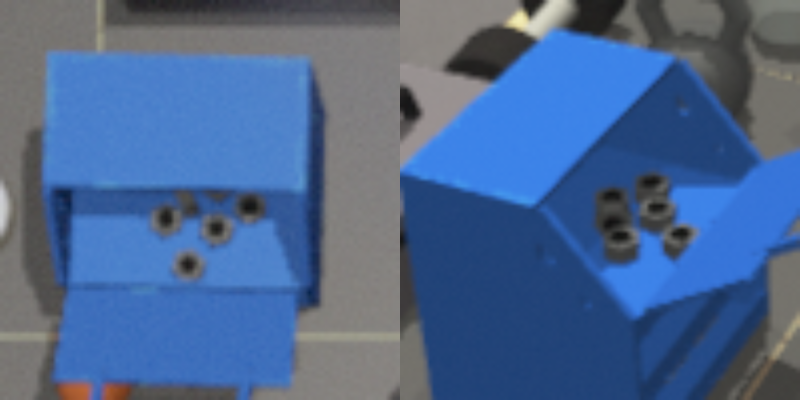

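The nuts are all in the bin: five clear of the roof and one partly under its edge, at about (190–250,190–265) in the left crop. Now I'll set the scoop down.

>>> servo_tool(
  series=[
    [[-0.009,0,0.08,0,-0.002,0,0],[-0.009,0,0.2,0,-0.002,0,0],[-0.009,0,0.33,0,-0.002,0,0],[-0.009,0,0.45,0,-0.002,0,0],[-0.009,0,0.56,0,-0.002,0,0],[-0.009,0,0.63,0,-0.002,0,0],[-0.009,0,0.67,0,-0.002,0,0],[-0.009,0,0.69,0,-0.002,0,0],[-0.009,0,0.7,0,-0.002,0,0],[-0.009,0,0.705,0,-0.002,0,0],[-0.009,0,0.707,0,-0.002,0,0]],
  ],
)

```text
time_s: 16.15
tool_pos: [0.5199, -0.2263, 0.087]
tool_rot: [-180.0, 0.2, 168.2]
force: [0.5, 0.3, -3.1]
grip_width: 0.0177
grasp_force: 54.9
```

>>> servo_tool(
  series=[
    [[0,0,0.004,0,0,0,0],[0,0,0.008,0,0,0,0],[0,0,0.01,0,0,0,0],[0,0,0.012,0,0,0,0],[0,0,0.012,0,0,0,0]],
  ],
)

```text
time_s: 16.57
tool_pos: [0.5204, -0.2263, 0.0838]
tool_rot: [-180.0, 0.3, 168.2]
force: [1.1, 0.2, 5.4]
grip_width: 0.0179
grasp_force: 54.9
```

Contact. I'll release, rise, and start back towards the flap.

>>> servo_tool(
  series=[
    [[0,0,0,0,0,0,0.3],[0,0,0,0,0,0,0.5],[0,0,0,0,0,0,0.6],[0,0,0,0,0,0,0.6],[0,0,0,0,0,0,0.6],[0,0,-0.03,0,0,0,0.6],[0,0,-0.1,0,0,0,0.6],[0,0,-0.2,0,0,0,0.6],[0,0,-0.32,0,0,0,0.6],[0,0,-0.44,0,0,0,0.6],[0,0,-0.55,0,0,0,0.6],[0,0,-0.55,0,0,0,0.6]],
  ],
)

```text
time_s: 17.57
tool_pos: [0.522, -0.2273, 0.2556]
tool_rot: [-179.9, 0.8, 168.2]
force: [0.5, -0.1, 1.2]
grip_width: 0.0521
grasp_force: 0.0
```

Run:
```python
from rel import *
o,c,W=wrist();print(np.round(o['tool_pos'],4),np.round(o['tool_rot'],1))
f=c['frame'].max(2);ok=c['depth']>0
near=(abs(W[...,0]-.515)<.09)&(abs(W[...,1]+.22)<.06)&ok
m=near&(W[...,2]>.095)&(W[...,2]<.12)&(f<90)
print(m.sum(),rect(W[m][:,:2]),np.percentile(W[m][:,2],[5,50,95]).round(4))
A=np.c_[W[m][:,:2],np.ones(m.sum())];print('slope',np.linalg.lstsq(A,W[m][:,2],rcond=None)[0].round(3))
m=near&(W[...,2]>-.01)&(W[...,2]<.03)&(f<60);print('dark in scoop',m.sum())
mid=[.48,-.02,.27];print(rel(mid,o['tool_rot']));print(rel([.437,.1645,.25],[180,0,88.6],mid,o['tool_rot']))
```

```text
[ 0.522  -0.2273  0.2556] [-179.9    0.8  168.2]
1305 (array([ 514. , -224.6]), array([ 16.1, 113.9]), 78.5) [0.1087 0.1103 0.1115]
slope [-0.005 -0.034  0.105]
dark in scoop 14
[0.2734, 0.647, -0.0631, 0.0003, -0.0014, 0.0]
[0.267, 0.5728, 0.0617, 0.0024, 0.0042, 0.4422]
```

>>> servo_tool(
  series=[
    [[0.273,0.647,-0.063,0,0,0,0.35],[0.273,0.647,-0.063,0,0,0,0.35],[0.273,0.647,-0.063,0,0,0,0.35],[0.273,0.647,-0.063,0,0,0,0.35],[0.273,0.647,-0.063,0,0,0,0.35],[0.273,0.647,-0.063,0,0,0,0.35]],
  ],
)

```text
time_s: 18.12
tool_pos: [0.4765, -0.0101, 0.2663]
tool_rot: [179.8, 0.0, 168.9]
force: [0.6, 1.2, -0.4]
grip_width: 0.0311
grasp_force: 0.0
```

>>> servo_tool(
  series=[
    [[0.267,0.573,0.062,0.002,0.004,0.442,0.35],[0.267,0.573,0.062,0.002,0.004,0.442,0.35],[0.267,0.573,0.062,0.002,0.004,0.442,0.35],[0.267,0.573,0.062,0.002,0.004,0.442,0.35],[0.267,0.573,0.062,0.002,0.004,0.442,0.35],[0.267,0.573,0.062,0.002,0.004,0.442,0.35],[0.267,0.573,0.062,0.002,0.004,0.442,0.35],[0.267,0.573,0.062,0.002,0.004,0.442,0.35],[0.267,0.573,0.062,0.002,0.004,0.442,0.35],[0.267,0.573,0.062,0.002,0.004,0.442,0.35],[0.267,0.573,0.062,0.002,0.004,0.442,0.35],[0.267,0.573,0.062,0.002,0.004,0.442,0.35]],
  ],
)

```text
time_s: 19.12
tool_pos: [0.4344, 0.1649, 0.2464]
tool_rot: [-179.3, -0.3, 88.3]
force: [0.3, -0.6, 0.5]
grip_width: 0.0304
grasp_force: 0.0
```

Run:
```python
from rel import *
o,c,W=wrist();print(np.round(o['tool_pos'],4),np.round(o['tool_rot'],1),np.round(o['qpos']))
f=c['frame'].astype(int);ok=c['depth']>0;blue=(f[...,2]>f[...,0]+50)
m=ok&~blue&(W[...,2]>.15)&(W[...,2]<.185)&(abs(W[...,0]-.437)<.04)&(abs(W[...,1]-.165)<.09)
n,l,st,_=cv2.connectedComponentsWithStats(m.astype(np.uint8));i=1+st[1:,4].argmax();m=l==i
print(m.sum(),rect(W[m][:,:2]),np.percentile(W[m][:,2],[5,50,95]).round(4))
```

```text
[0.4344 0.1649 0.2464] [-179.3   -0.3   88.3] [ 16.  -4. -37. 105.  -3.  79. -23.]Traceback (most recent call last):
  File "<stdin>", line 5, in <module>
ValueError: attempt to get argmax of an empty sequence
```

Run:
```python
from rel import *
o,c,W=wrist();f=c['frame'].astype(int);ok=c['depth']>0;blue=(f[...,2]>f[...,0]+50)
cv2.imwrite('pics/w5.png',c['frame'][:,:,::-1])
m=ok&~blue&(W[...,2]>.11)&(W[...,2]<.23)&(abs(W[...,0]-.437)<.09)&(abs(W[...,1]-.165)<.12)
print(m.sum(),np.percentile(W[m],[2,50,98],axis=0).round(3) if m.any() else '')
```

```text
1619 [[0.449 0.128 0.189]
 [0.454 0.189 0.213]
 [0.483 0.247 0.215]]
```

View pics/w5.png

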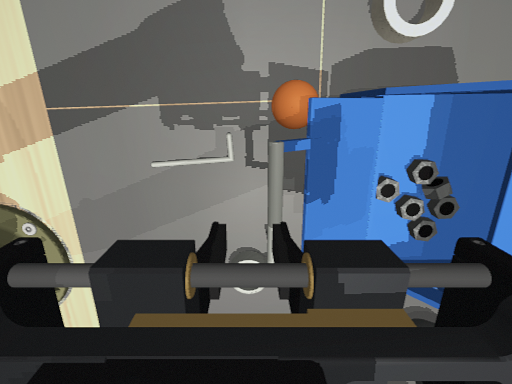

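The wrist view shows the six nuts in the bin at about (387–457,172–230), and the bar at (275,190). The bar was lifted a little when the fingers left it, and now sits at x≈0.4535, z≈0.208. That puts the flap at about 1.7 rad. It had stood past 1.8 rad while I held it there. I'll grip the bar at its new place.

>>> servo_tool(
  series=[
    [[0,0.032,0,0.002,0,0,0.23],[0,0.065,0,0.004,0,0,0.23],[0,0.065,0,0.004,0,0,0.23],[0,0.065,0,0.004,0,0,0.23],[0,0.065,0.05,0.004,0,0,0.23],[0,0.065,0.1,0.004,0,0,0.23],[0,0.065,0.14,0.004,0,0,0.23],[0,0.065,0.17,0.004,0,0,0.23],[0,0.065,0.17,0.004,0,0,0.23],[0,0.065,0.17,0.004,0,0,0]],
  ],
  grip_force=15,
)

```text
time_s: 20.05
tool_pos: [0.4534, 0.1652, 0.1958]
tool_rot: [-178.6, -0.3, 88.7]
force: [-0.5, 0.4, 0.4]
grip_width: 0.0177
grasp_force: 0.0
```

>>> servo_tool(
  series=[
    [[0,0,0,0,0,0,0],[0,0,0,0,0,0,0],[0,0,0,0,0,0,0]],
  ],
)

```text
time_s: 20.3
tool_pos: [0.4543, 0.1654, 0.1967]
tool_rot: [-178.7, -0.3, 88.6]
force: [-0.1, 1.7, -0.2]
grip_width: 0.0116
grasp_force: 15.0
```

>>> servo_tool(
  series=[
    [[0,0.035,-0.048,0,0,0,0],[0,0.08,-0.093,0,0,0,0],[0,0.148,-0.142,0,0,0,0],[0,0.226,-0.177,0,0,0,0],[0,0.308,-0.195,0,0,0,0],[0,0.393,-0.197,0,0,0,0],[0,0.476,-0.182,0,0,0,0],[0,0.554,-0.15,0,0,0,0],[0,0.608,-0.117,0,0,0,0],[0,0.631,-0.099,0,0,0,0],[0,0.634,-0.096,0,0,0,0],[0,0.634,-0.096,0,0,0,0]],
  ],
)

```text
time_s: 21.3
tool_pos: [0.6434, 0.1612, 0.2214]
tool_rot: [-178.5, -0.3, 88.7]
force: [-5.3, -0.1, 4.9]
grip_width: 0.0112
grasp_force: 15.0
```

>>> servo_tool(
  series=[
    [[0,0,0,0,0,0,0.4],[0,0,0,0,0,0,0.5],[0,0,0,0,0,0,0.5],[0,0,0,0,0,0,0.5],[0,0,0,0,0,0,0.5],[0,0,0,0,0,0,0.5],[0,0,0,0,0,0,0.5],[0,0,-0.06,0,0,0,0.5],[0,0,-0.15,0,0,0,0.5],[0,0,-0.25,0,0,0,0.5],[0,0,-0.35,0,0,0,0.5],[0,0,-0.35,0,0,0,0.5]],
  ],
)

```text
time_s: 22.3
tool_pos: [0.6491, 0.1609, 0.3324]
tool_rot: [-179.2, -0.5, 88.6]
force: [-0.0, 0.2, 1.2]
grip_width: 0.0437
grasp_force: 0.0
```

Run:
```python
from rel import *
from cell import eyes
o,c,W=wrist();print(np.round(o['tool_pos'],4),np.round(o['force'],1))
f=c['frame'].astype(int);ok=c['depth']>0;blue=(f[...,2]>f[...,0]+50)
m=ok&~blue&(W[...,2]>.222)&(W[...,2]<.26)&(abs(W[...,0]-.64)<.05)
print('bar',m.sum(),rect(W[m][:,:2]),np.percentile(W[m][:,2],[5,50,95]).round(4))
t=eyes.read_camera('top');t0=np.load('top0.npz')
d=np.abs(t['frame'].astype(int)-t0['frame']).max(2)>60
cv2.imwrite('pics/t6.png',t['frame'][:,:,::-1]);print(t['frame'].shape)
```

```text
[0.6491 0.1609 0.3324] [-0.   0.2  1.2]
bar 1331 (array([643.6, 159.4]), array([120. ,  11.4]), 88.7) [0.2391 0.2425 0.2442]
(384, 512, 3)
```

View pics/t6.png

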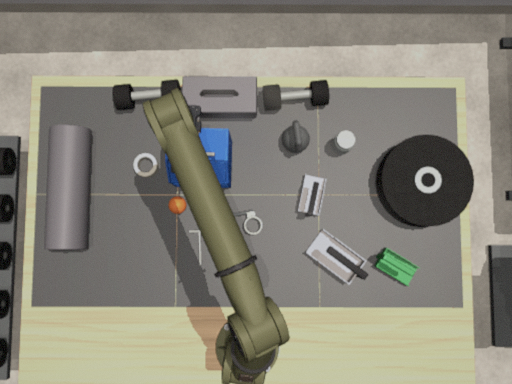

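The bar is back at its shut position: (0.6436, 0.1594), top at 0.243. In the top view the scoop stands empty at (312,196), the bystanders haven't moved, and the arm is clear. I'll hand the job in.

```bash
python3 -c "
from cell import env
print(env.sign_off())"
```

```text
the job is handed in; nothing more can be done
None
```

The job is handed in at about 22 s. My last checks showed all six nuts in the top tier, the flap shut, the empty scoop upright on the mat and the other gear unmoved; sign-off gave no verdict.

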